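# Fit the drive pin into a rotary specimen stage and set the stage to 40 degrees

### The arm

A 6-joint arm with a two-finger parallel gripper is mounted at the origin on a cart in front of the work surface, level with it; the furniture and walls round the work are solid. World frame = base frame: x ahead of the robot, y to its left, z up, the work surface at z = 0. Lengths are in m, angles in rad, forces in N, time in s.
With the tool pointing down it reaches from about 0.3 to 0.875 m from the base axis. Payload 6.4 kg.
Tool frame: the origin (TCP) lies midway between the tips of the shut fingers; the grasp point (between the pads) lies 19 mm behind it; z points along the fingers, y is the line along which they close (so a half turn about z gives the same grasp; the last joint's range is limited). The gripper opens to 85 mm and grips with 20 to 120 N. Pads are 22 mm wide; open, the fingers measure 114 mm over their backs; the gripper's body (76 mm by 85 mm) begins 54 mm behind the grasp point. The pads swing forward as they close: fully open they stand 13 mm farther back than shut.
Start: joints at [-1.515, 0.181, 1.607, -0, 1.354, -0.206], TCP at [0.149, -0.555, 0.231] pointing down, gripper open.
Joint ranges: [-2.99, 2.99], [-0.89, 2.07], [0.3, 2.58], [-1.14, 4.28], [0, 2.63], [-3.12, 3.12]. Speed limits (rad/s): [2.57, 2.57, 3.01, 3.14, 3.14, 3.14].

### API

Orientations are given as a unit quaternion [w, x, y, z].
In Python, from bench import ctrl gives the robot as it stands.
- The arm moves only by the tool send_rows, never from a script. Its argument "motion" is a list of rows, each a list of 7 numbers: the turn, a rotation vector about the tool's x, y, z in degrees, then the shift along the tool's x, y, z in mm, then the closure, from -1 (fully open) to 1 (shut). In form: [[rx, ry, rz, tx, ty, tz, grip], ...]. A call has exactly 10 rows; each row shifts and turns the commanded pose from where the row before left it, along the tool's axes as they then stand; what a row does not reach is not made up. A row lasts 1/10 s, in which the tool goes at most 50 mm and 8.59 degrees, less where a joint would pass 70% of its speed; a pose out of reach is approached as far as the arm can. A call is refused whole if a number of a shift passes 50 or a number of a turn 8.59, either way. A call with a gripper value outside its range is refused whole. The fingers move at their own pace and stop on an object; the grip force is fixed at half the most. Time passes only in rows, so rows that do not move let the fingers close, or fill a call up. It gives the time, the measured TCP pose, the force, the opening and the grip force at its end, in the units of the state.
- ctrl.get_obs(): the state, without advancing time (a new reading comes with each control period).
- ctrl.camera(name): name is "scene" or "top" or "wrist"; returns a dict with "color" (480x640x3 uint8, red, green, blue), "z_map" (480x640 float32, m along the optical axis (not along the pixel's ray), 0 where there is no reading), "mtx" (3x3 intrinsics, pixels), "k1" (the pictures are not rectified: a ray, as slopes to the right and down, at radius r is drawn at 1 + k1 r^2 times it, then the intrinsics apply), "extrinsics" (4x4, takes a point from camera to world coordinates); the wrist camera has in their place "hand_eye" (4x4, takes a point from camera to tool coordinates, whose origin is the TCP and whose axes are the flange's). Camera axes: x right, y down, z forward; pixel columns grow to the right and rows downward; lengths in m; the calibration is good to about 2 mm. A picture is of the moment at which its call begins: read the wrist's pose just before it.
- ctrl.hand_in(): hands the job in; it is judged then, once.
The state is a dict: "time_s": time; "q": joint angles; "dq": joint speeds; "joint_efforts": joint torques, N m; "eef_pos": TCP position; "eef_rot": TCP orientation; "wrist_force": force on the tool from outside, world axes, zero at the start; "torque": the same for the moment, N m; "opening": opening from 0.0 (shut) to 1.0 (fully open); "grasp_force": force on a finger pad.
Only numpy, scipy, OpenCV 4.12 (cv2) and the standard library are available. Lean on these libraries where they do the work, as an engineer would, in place of code of your own. Each camera call takes 0.05 s, during which the arm holds its last target. There are 200 camera calls.

### The job

Take the drive pin from its stand and start its foot in the bore of the brass boss edge-first, leaning clearly (some 15 to 20 degrees), then straighten it and press it fully home, upright, with its collar on the boss. Only then turn the stage's dial until the red graduation (40 degrees) stands at the white index line, and leave the pin standing home in the bore. Do not let the pin fall over and do not disturb the vial, the rock, the dropper bottle or the loupe.

Things in the scene. Friction and masses are not known exactly. Their poses are not given: they have to be found in the camera images.
- rotary_stage: Fixed rotary stage: grey square base 165 mm wide, 16 mm high (corner screws to 19 mm), with a dark round dial, 145 mm in diameter, its top 32 mm above the desk. Origin: on the desk, under the dial's turning axis. On its -x side a black index plate (top at 31.5 mm) with a white index line that points at the dial's rim, on the stage's -x axis.
- dial (a joint): Dial angle (rad), counterclockwise from above. White graduations every 10 degrees, longer every 30; the long broad red one (40 degrees) meets the index line at +0.698. At 0 the graduation opposite the boss meets it. Starts between -0.8 and 0.08; stops at +-1.3. Stays where left; turning takes 0.22 N m, some 5 N at the bore. The boss's track runs radially, along the stage's +x at 0.
- pin: Loose drive pin, 95 mm long, 0.11 kg: steel spigot 16 mm wide, 26 mm long, foot chamfered 1.5 mm; collar 28 mm wide, 4 mm thick; black round grip 19.6 mm wide, 65 mm long, red dot on its flat top. Origin: centre of the foot's face, z along the pin. Starts upright in its stand, foot 8 mm above the desk. Home, its foot is 26 mm below the boss's top (34 mm above the desk), collar on the boss.
- pin_stand: Fixed grey block 56x56x24 mm with a hole 17.5 mm wide and 16 mm deep in its middle, in which the pin stands. Origin: centre of its underside, on the desk.
- vial: Bystander: small glass vial with red grains and white cap, 24 mm across, 56 mm high, loose, behind the work. Origin: centre of its underside.
- fossil: Bystander: pale rough rock 34x44x35 mm, loose, behind the work. Origin: centre of its underside.
- dropper: Bystander: white dropper bottle 29 mm across, 69 mm high, loose, behind the work. Origin: centre of its underside.
- lens: Bystander: folded pocket loupe 40x24x14 mm, loose, behind the work. Origin: centre of its underside.
- track_mid (a point): Middle of the boss's radial track, 42 mm from the dial's axis, at the height of the boss's top (60 mm above the desk); turns with the dial. The brass boss (40 mm outer diameter, 28 mm high) is clamped anywhere on the track up to 9 mm inward or outward of it, not reported: see or feel it. Central vertical bore: 17 mm wide, 28 mm deep, no chamfer.
- bore_plug (a joint): Friction plug inside the bore: how far it has been pushed down (m), 0 to 0.019. Its top lies 9 mm below the bore's mouth at 0; it starts at 0 to 0.003 and stops the pin's foot. It yields to a push of about 6 N and does not spring back, so the pin goes home only when pressed; with the pin home it reads 0.017.

How it is judged:
By the outcome, as a careful person would: the job done as asked, in the order asked, and still so for the second after the job is handed in, with the robot touching nothing.
It also fails if it takes over 64 s, if anything falls off the work surface, if the arm or the gripper's body presses on something with over 40 N, if the wrist force passes 120 N, or if a joint passes its speed limit or range.

## Working session

There is one attempt and no reset: what is moved stays moved. The work goes in short steps, Python scripts to look and compute and a tool call to move; the robot and the scene stay as the last step left them, time stands still between calls to the robot, and variables do not carry over. Pictures are saved under pics/ and viewed, at most 10 in all, crops included, and the job is handed in when it is done.

Besides the shell and the picture viewer there is one more tool, called after ">>>" by a JSON object that holds its "method" and its "body", one argument or row to a line. send_rows: Moves the arm, as the interface text tells. Its arguments: {"type":"object","properties":{"motion":{"type":"array","items":{"type":"array","items":{"type":"number"}}}},"required":["motion"]}

```bash
ls; mkdir -p pics
python3 - <<'E'
from bench import ctrl
import cv2,numpy as np
o=ctrl.get_obs();print(o)
for n in("scene","top"):
    c=ctrl.camera(n);cv2.imwrite(f"pics/{n}0.png",c["color"][:,:,::-1]);np.savez(f"pics/{n}0.npz",**c)
    print(n,c["mtx"],c["k1"],c["extrinsics"])
c=ctrl.camera("wrist");print(c["mtx"],c["k1"],c["hand_eye"])
E
```

```text
pics
{'time_s': 0.0, 'q': array([-1.51534055e+00,  1.81536949e-01,  1.60797159e+00, -3.87644069e-06,
        1.35378233e+00, -2.06301884e-01]), 'dq': array([ 0.00245618,  0.00160649, -0.00060931,  0.0003477 , -0.00012987,
        0.00080362]), 'joint_efforts': array([-9.09700339e-04, -4.44868791e+01, -3.51334512e+01, -3.70781918e-04,
        9.18613106e-03, -8.83210816e-06]), 'eef_pos': array([ 0.14878251, -0.55487033,  0.23040404]), 'eef_rot': array([-8.46834994e-04,  9.91447172e-01,  1.30505877e-01,  6.20944696e-05]), 'wrist_force': array([-0.45585761,  0.86456385,  1.18311718]), 'torque': array([-0.05316003, -0.03415135, -0.00637969]), 'grasp_force': 0.0, 'opening': 0.9978303641706824}
scene [[475.93744455   0.         326.2630355 ]
 [  0.         475.93744455 242.04201947]
 [  0.           0.           1.        ]] -0.006471630709809967 [[-8.10399456e-01  4.99604445e-01 -3.06019804e-01  8.62351193e-01]
 [ 5.85877522e-01  6.91510806e-01 -4.22564000e-01  4.34821416e-01]
 [ 5.01148678e-04 -5.21735760e-01 -8.53106995e-01  8.84443270e-01]
 [ 0.00000000e+00  0.00000000e+00  0.00000000e+00  1.00000000e+00]]
top [[569.80700049   0.         318.96022714]
 [  0.         569.80700049 238.99671083]
 [  0.           0.           1.        ]] -0.18271606251747596 [[ 0.07955812 -0.97383218  0.21288822  0.31637971]
 [-0.99681795 -0.07878184  0.01214097  0.01915197]
 [ 0.00494846 -0.21317671 -0.97700113  1.27525952]
 [ 0.          0.          0.          1.        ]]
[[334.25544823   0.         320.78523821]
 [  0.         334.25544823 239.76370919]
 [  0.           0.           1.        ]] -0.044463246920108605 [[ 4.89767197e-04 -9.49770239e-01 -3.12947683e-01  7.95767491e-02]
 [ 9.99999675e-01  2.64615292e-04  7.61927060e-04 -1.35195846e-03]
 [-6.40844904e-04 -3.12947955e-01  9.49770060e-01 -1.41290468e-01]
 [ 0.00000000e+00  0.00000000e+00  0.00000000e+00  1.00000000e+00]]
```

View pics/scene0.png

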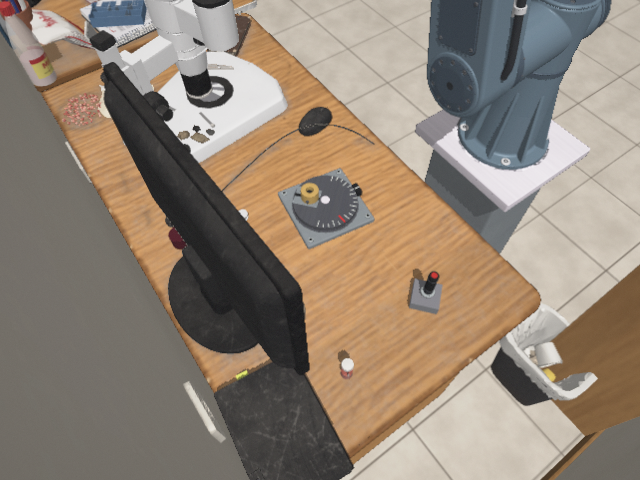

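View pics/top0.png

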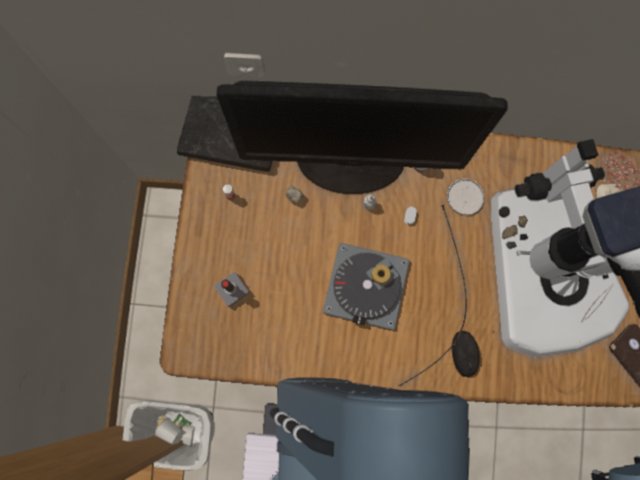

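The scene view shows the pin's red dot near (435,275), boss near (310,190) and red mark near (341,218). In the top view the dot is at (228,285), boss (380,273), hub (367,285), red mark (341,283) and index (361,320). I'll enlarge to read these off more closely.

```bash
cat > h.py <<'E'
import numpy as np,cv2
from scipy.spatial.transform import Rotation as R
def ray(c,px,E=None):
    E=c["extrinsics"] if E is None else E
    d=(np.array(px,float)-c["mtx"][:2,2])/np.diag(c["mtx"])[:2]
    u=d.copy(); k=float(c["k1"])
    for _ in range(20): u=d/(1+k*(u@u))
    return E[:3,3],E[:3,:3]@np.array([*u,1])
def atz(c,px,z,E=None):
    o,d=ray(c,px,E); return o+d*(z-o[2])/d[2]
def tri(r1,r2):
    (o1,d1),(o2,d2)=r1,r2
    A=np.c_[d1,-d2];s=np.linalg.lstsq(A,o2-o1,rcond=None)[0]
    p,q=o1+d1*s[0],o2+d2*s[1];return (p+q)/2,np.linalg.norm(p-q)
def T(p,q):
    M=np.eye(4);M[:3,:3]=R.from_quat(np.r_[q[1:],q[0]]).as_matrix();M[:3,3]=p;return M
def project(c,P,E):
    p=np.linalg.inv(E)@np.r_[P,1];u=p[:2]/p[2];u=u*(1+float(c["k1"])*(u@u))
    return u*np.diag(c["mtx"])[:2]+c["mtx"][:2,2]
E
python3 - <<'E'
from h import *
s=cv2.imread("pics/scene0.png");t=cv2.imread("pics/top0.png")
f=lambda i,x,y,w,h,k:cv2.resize(i[y:y+h,x:x+w],None,fx=k,fy=k,interpolation=cv2.INTER_CUBIC)
a=np.hstack([f(t,320,240,100,100,4),f(s,275,150,100,100,4)])
b=np.hstack([f(t,205,255,50,50,4),f(s,405,262,50,50,4),np.zeros((200,400,3),np.uint8)])
cv2.imwrite("pics/crop1.png",np.vstack([a,b]))
E
```

```text
(no output)
```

View pics/crop1.png

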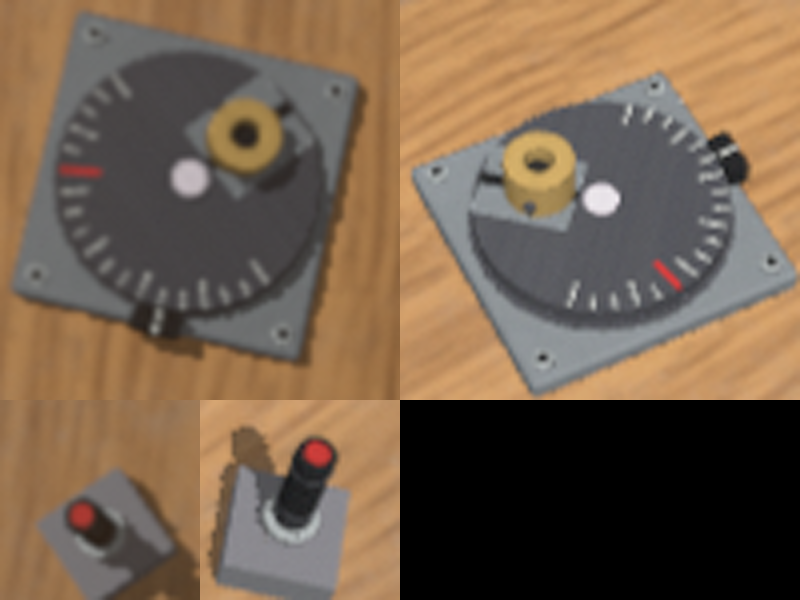

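Run:
```python
from h import *
t=dict(np.load("pics/top0.npz"));s=dict(np.load("pics/scene0.npz"))
P={"bore":((381.1,273.1),(309.6,189.7)),"hub":((367.1,284.4),(324.9,199.4)),"dot":((225.2,283.6),(434.1,275.3)),"index":((358.6,319.4),(356.7,187.1)),"red":((335.1,282.4),(344.4,221.4)),
"standTop":((229.2,287.0),(427.5,285))}
Q={}
for k,(a,b) in P.items():
    p,e=tri(ray(t,a),ray(s,b));Q[k]=p;print(k,p.round(4),"err mm",round(e*1e3,1))
for k,z in(("bore",.06),("hub",.033),("dot",.103),("index",.0315),("red",.032)):
    print(k,atz(t,P[k][0],z).round(4),atz(s,P[k][1],z).round(4))
h=Q["hub"];an=lambda p:np.degrees(np.arctan2(p[1]-h[1],p[0]-h[0]))
for k in("bore","index","red"):print(k,an(Q[k]),np.linalg.norm((Q[k]-h)[:2]))
# corner/bystander heights
z=t["z_map"]
from bench import ctrl
o=ctrl.get_obs();print(T(o["eef_pos"],o["eef_rot"]).round(3))
# monitor front edge points in world from top depth
for px in((250,155),(350,160),(460,160),(229,190),(293,194),(370,202),(410,215),(350,90)):
    oo,d=ray(t,px);print(px,(oo+d*z[px[1],px[0]]).round(3))
```

```text
bore [ 0.5169 -0.1055  0.057 ] err mm 1.2
hub [ 0.4939 -0.0792  0.0319] err mm 0.1
dot [0.4615 0.2215 0.1   ] err mm 0.9
index [ 0.4155 -0.0655  0.0316] err mm 0.5
red [ 0.4931 -0.0085  0.0289] err mm 0.3
standTop [0.4616 0.2185 0.0537] err mm 2.6
bore [ 0.5168 -0.1057  0.06  ] [ 0.5178 -0.103   0.06  ]
hub [ 0.4937 -0.0791  0.033 ] [ 0.4944 -0.0786  0.033 ]
dot [0.4614 0.2207 0.103 ] [0.4628 0.2227 0.103 ]
index [ 0.4157 -0.0657  0.0315] [ 0.4153 -0.0654  0.0315]
red [ 0.4927 -0.0086  0.032 ] [ 0.4943 -0.0068  0.032 ]
bore -48.902465010564875 0.03492846247435297
index 170.07840898869108 0.07956263345178247
red 90.67468703267379 0.0707035918586473
[[ 0.966  0.259 -0.     0.149]
 [ 0.259 -0.966  0.001 -0.555]
 [ 0.    -0.001 -1.     0.231]
 [ 0.     0.     0.     1.   ]]
(250, 155) [0.746 0.199 0.107]
(350, 160) [ 0.753 -0.02   0.104]
(460, 160) [ 0.767 -0.258  0.123]
(229, 190) [0.678 0.244 0.056]
(293, 194) [0.687 0.102 0.033]
(370, 202) [ 0.678 -0.073  0.047]
(410, 215) [ 0.664 -0.169  0.016]
(350, 90) [ 0.768 -0.002  0.4  ]
```

The stage hub is at (0.494,-0.079) and the bore at about (0.517,-0.105), a radius of 35 mm. The dial reads about -39.3° and the pin dot is at (0.462,0.221,0.10). The heights match the text. I'll set yaw to 41°, so tool y is radial at the boss, and travel to above the pin.

>>> {"method": "send_rows", "body": {
  "motion": [
    [0,0,-6.5,0,0,0,-1],
    [0,0,-6.5,0,0,0,-1],
    [0,0,-6.5,0,0,0,-1],
    [0,0,-6.5,0,0,0,-1],
    [0,0,0,20,-10,0,-1],
    [0,0,0,30,-15,0,-1],
    [0,0,0,37,-19,0,-1],
    [0,0,0,37,-19,0,-1],
    [0,0,0,37,-19,0,-1],
    [0,0,0,37,-19,0,-1]
  ]
}}

```text
time_s: 1.15
eef_pos: [0.2323, -0.3475, 0.2309]
eef_rot: [-0.0, 0.937, 0.35, 0.0]
wrist_force: [0.8, 0.3, -0.5]
opening: 0.998
grasp_force: 0.0
```

>>> {"method": "send_rows", "body": {
  "motion": [
    [0,0,0,40,-20,0,-1],
    [0,0,0,40,-20,0,-1],
    [0,0,0,40,-20,0,-1],
    [0,0,0,40,-20,0,-1],
    [0,0,0,40,-20,0,-1],
    [0,0,0,40,-20,0,-1],
    [0,0,0,40,-20,0,-1],
    [0,0,0,40,-20,0,-1],
    [0,0,0,40,-20,0,-1],
    [0,0,0,40,-20,0,-1]
  ]
}}

```text
time_s: 2.15
eef_pos: [0.4029, 0.0661, 0.2314]
eef_rot: [0.0, 0.937, 0.35, 0.0]
wrist_force: [1.1, -1.3, -0.1]
opening: 1.002
grasp_force: 0.0
```

>>> {"method": "send_rows", "body": {
  "motion": [
    [0,0,0,35,-19,0,-1],
    [0,0,0,35,-19,0,-1],
    [0,0,0,35,-19,0,-1],
    [0,0,0,26,-14,0,-1],
    [0,0,0,15,-7,0,-1],
    [0,0,0,0,0,0,-1],
    [0,0,0,0,0,0,-1],
    [0,0,0,0,0,0,-1],
    [0,0,0,0,0,0,-1],
    [0,0,0,0,0,0,-1]
  ]
}}

```text
time_s: 3.15
eef_pos: [0.4617, 0.2179, 0.2315]
eef_rot: [0.0, 0.937, 0.35, 0.0]
wrist_force: [-0.2, 0.4, 0.3]
opening: 0.997
grasp_force: 0.0
```

```bash
cat > w.py <<'E'
import sys
from bench import ctrl
from h import *
n=sys.argv[1]
o=ctrl.get_obs();c=ctrl.camera("wrist");E=T(o["eef_pos"],o["eef_rot"])@c["hand_eye"]
cv2.imwrite(f"pics/{n}.png",c["color"][:,:,::-1]);c["E"]=E;c["tcp"]=T(o["eef_pos"],o["eef_rot"]);np.savez(f"pics/{n}.npz",**c)
print(o["time_s"],o["eef_pos"].round(4),o["wrist_force"].round(1),o["opening"])
hsv=cv2.cvtColor(c["color"],cv2.COLOR_RGB2HSV)
m=(((hsv[...,0]<6)|(hsv[...,0]>174))&(hsv[...,1]>150)&(hsv[...,2]>90)).astype(np.uint8)
k,_,st,ce=cv2.connectedComponentsWithStats(m)
for i in range(1,k):
    if st[i,4]>30:
        print(st[i],ce[i].round(1),"z.103:",atz(c,ce[i],.103,E).round(4),"z.032:",atz(c,ce[i],.032,E).round(4))
E
python3 w.py w1
```

```text
3.15 [0.4617 0.2179 0.2315] [-0.2  0.4  0.3] 0.9973011348858151
[441   4  15  18  87] [445.9  13.7] z.103: [0.6405 0.257  0.103 ] z.032: [0.6718 0.2531 0.032 ]
[312 220  14  14 160] [318.5 226.2] z.103: [0.4621 0.2225 0.103 ] z.032: [0.4465 0.2096 0.032 ]
[484 312  13  12  48] [489.9 317.8] z.103: [0.4999 0.0434 0.103 ] z.032: [ 0.4942 -0.0167  0.032 ]
```

View pics/w1.png

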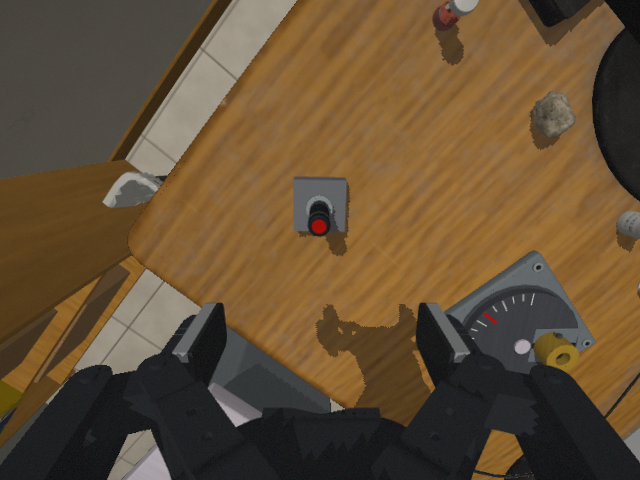

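The wrist picture shows the pin's dot at (318.5,226) on its stand at (320,205), midway between the fingers. This puts the pin at (0.462,0.222), which agrees with the two-view result. I'll go down and grip.

>>> {"method": "send_rows", "body": {
  "motion": [
    [0,0,0,3,-3,10,-1],
    [0,0,0,0,0,25,-1],
    [0,0,0,0,0,30,-1],
    [0,0,0,0,0,30,-1],
    [0,0,0,0,0,30,-1],
    [0,0,0,0,0,25,-1],
    [0,0,0,0,0,15,-1],
    [0,0,0,0,0,9,-1],
    [0,0,0,0,0,0,-1],
    [0,0,0,0,0,0,-1]
  ]
}}

```text
time_s: 4.2
eef_pos: [0.4623, 0.2231, 0.0577]
eef_rot: [0.0, 0.937, 0.35, 0.0]
wrist_force: [-0.3, 0.0, 0.8]
opening: 1.0
grasp_force: 0.0
```

>>> {"method": "send_rows", "body": {
  "motion": [
    [0,0,0,0,0,0,1],
    [0,0,0,0,0,0,1],
    [0,0,0,0,0,0,1],
    [0,0,0,0,0,0,1],
    [0,0,0,0,0,0,1],
    [0,0,0,0,0,0,1],
    [0,0,0,0,0,0,1],
    [0,0,0,0,0,0,1],
    [0,0,0,0,0,0,1],
    [0,0,0,0,0,0,1]
  ]
}}

```text
time_s: 5.2
eef_pos: [0.4624, 0.2229, 0.0577]
eef_rot: [0.0, 0.937, 0.35, 0.0]
wrist_force: [0.2, -1.2, 5.2]
opening: 0.216
grasp_force: 58.6
```

>>> {"method": "send_rows", "body": {
  "motion": [
    [0,0,0,0,0,-5,1],
    [0,0,0,0,0,-10,1],
    [0,0,0,0,0,-15,1],
    [0,0,0,0,0,-20,1],
    [0,0,0,0,0,-25,1],
    [0,0,0,0,0,-25,1],
    [0,0,0,-5,8,-10,1],
    [0,0,0,-10,16,0,1],
    [0,0,0,-15,24,0,1],
    [0,0,0,-18,30,0,1]
  ]
}}

```text
time_s: 6.2
eef_pos: [0.4759, 0.1321, 0.1668]
eef_rot: [-0.001, 0.936, 0.351, -0.001]
wrist_force: [-0.5, 0.0, -1.1]
opening: 0.211
grasp_force: 58.7
```

>>> {"method": "send_rows", "body": {
  "motion": [
    [0,0,0,-20,33,0,1],
    [0,0,0,-20,33,0,1],
    [0,0,0,-20,33,0,1],
    [0,0,0,-20,33,0,1],
    [0,0,0,-20,33,0,1],
    [0,0,0,-16,25,0,1],
    [0,0,0,-8,12,0,1],
    [0,0,0,-2,3,0,1],
    [0,0,0,0,0,0,1],
    [0,0,0,0,0,0,1]
  ]
}}

```text
time_s: 7.2
eef_pos: [0.5159, -0.1034, 0.167]
eef_rot: [-0.001, 0.936, 0.351, -0.0]
wrist_force: [-0.7, 0.4, -1.4]
opening: 0.213
grasp_force: 58.7
```

```bash
python3 w.py w2; python3 -c "
import cv2;i=cv2.imread('pics/w2.png')[100:340,180:460];cv2.imwrite('pics/w2c.png',cv2.resize(i,None,fx=2.5,fy=2.5,interpolation=cv2.INTER_CUBIC))"
```

```text
7.2 [ 0.5159 -0.1034  0.167 ] [-0.7  0.4 -1.4] 0.213434301411657
[216 172  23  19 115] [226.9 181.1] z.103: [ 0.5151 -0.0257  0.103 ] z.032: [ 0.4941 -0.0174  0.032 ]
[305 357  33  28 735] [320.8 370.3] z.103: [ 0.4468 -0.1617  0.103 ] z.032: [ 0.4023 -0.2004  0.032 ]
```

View pics/w2c.png

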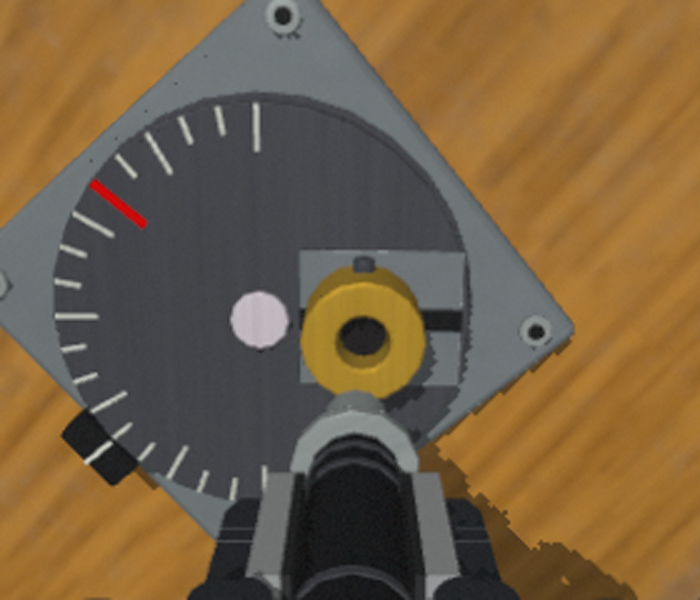

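The wrist picture shows the bore mouth centre at crop (362.5,341.5), pixel (324.8,236.4). The hub is at crop (260,319), pixel (283.7,227.3), and the dot at (320.8,370.3). The held pin is upright.

Run:
```python
from h import *
c=dict(np.load("pics/w2.npz"));E=c["E"];M=c["tcp"]
b=atz(c,(324.8,236.4),.06,E);h=atz(c,(283.7,227.3),.033,E);r=atz(c,(226.9,181.1),.032,E)
d=atz(c,(320.8,370.3),M[2,3]-.0497+.095,E)
idx=atz(c,(180+97/2.5-.3,100+455/2.5-.3),.0315,E)
print("bore",b,"hub",h,"dot",d,"idx",idx)
tl=lambda p:(np.linalg.inv(M)@np.r_[p,1])[:3].round(4)
print("tool: bore",tl(b),"dot",tl(d))
a=lambda p:np.degrees(np.arctan2(*(p-h)[1::-1]))
print(a(b),np.linalg.norm((b-h)[:2]),a(r),a(idx),M[:3,:3].round(4))
# parallel check with first wrist view
c1=dict(np.load("pics/w1.npz"));print("bore from w1 z.06:",atz(c1,(563,356),.06,c1["E"]))
```

```text
bore [ 0.51779856 -0.10391513  0.06      ] hub [ 0.4945143  -0.07785827  0.033     ] dot [ 0.51535023 -0.10206053  0.21228808] idx [ 0.41463302 -0.06558913  0.0315    ]
tool: bore [0.0011 0.0018 0.107 ] dot [ 0.0005 -0.0014 -0.0453]
-48.21621562786563 0.03494447978584184 90.34657327070444 171.26805636117138 [[ 7.540e-01  6.569e-01 -8.000e-04]
 [ 6.569e-01 -7.540e-01  9.000e-04]
 [-0.000e+00 -1.200e-03 -1.000e+00]]
bore from w1 z.06: [ 0.5200203  -0.09965251  0.06      ]
```

>>> {"method": "send_rows", "body": {
  "motion": [
    [0,0,0,0.2,-2.8,11,1],
    [0,0,0,0.2,-2.8,11,1],
    [0,0,0,0.2,-2.8,11,1],
    [0,0,0,0.2,-2.9,11.2,1],
    [-3.4,0,0,0,0,0,1],
    [-3.4,0,0,0,0,0,1],
    [-3.4,0,0,0,0,0,1],
    [-3.4,0,0,0,0,0,1],
    [-3.4,0,0,0,0,0,1],
    [0,0,0,0,0,0,1]
  ]
}}

```text
time_s: 8.25
eef_pos: [0.5077, -0.0942, 0.1214]
eef_rot: [0.138, 0.926, 0.347, 0.051]
wrist_force: [-0.6, 0.1, -1.8]
opening: 0.213
grasp_force: 58.8
```

```bash
python3 w.py w3
python3 - <<'E'
from bench import ctrl
from h import *
i=cv2.imread('pics/w3.png')[120:320,200:440];a=cv2.resize(i,None,fx=2,fy=2,interpolation=cv2.INTER_CUBIC)
c=ctrl.camera("scene");s=c["color"][135:235,265:345,::-1];b=cv2.resize(s,None,fx=4,fy=4,interpolation=cv2.INTER_CUBIC)
cv2.imwrite('pics/w3c.png',np.hstack([a,b]))
o=ctrl.get_obs();M=T(o["eef_pos"],o["eef_rot"]);f=(M@[0,0,.0497,1])[:3];print("foot",f,"lean",np.degrees(np.arccos(-M[2,2])),M[:3,:3].round(3))
E
```

```text
8.25 [ 0.5077 -0.0942  0.1214] [-0.6  0.1 -1.8] 0.21292115720887037
[165 185  33  24 194] [181.3 196.4] z.103: [ 0.5087 -0.0145  0.103 ] z.032: [ 0.4942 -0.0171  0.032 ]
[304 357  34  28 760] [320.2 370.4] z.103: [ 0.4699 -0.1317  0.103 ] z.032: [ 0.4375 -0.1885  0.032 ]
foot [ 0.51864528 -0.10617297  0.07505085] lean 16.8895893109363 [[ 0.754  0.628  0.191]
 [ 0.657 -0.722 -0.219]
 [-0.     0.291 -0.957]]
```

View pics/w3c.png

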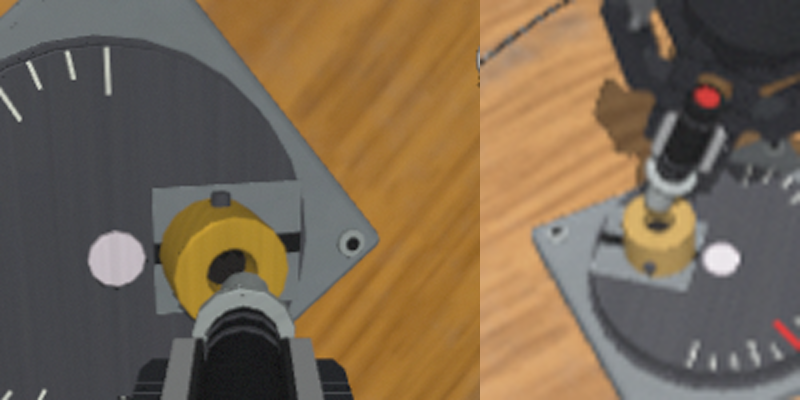

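The wrist crop shows the leaning foot right in front of the bore mouth (crop 234,268), and the scene crop shows it hanging over the boss bore. The lean is 16.9°, and I'm lowering the edge in.

>>> {"method": "send_rows", "body": {
  "motion": [
    [0,0,0,0,-0.8,2.7,1],
    [0,0,0,0,-0.8,2.7,1],
    [0,0,0,0,-0.8,2.7,1],
    [0,0,0,0,-0.8,2.7,1],
    [0,0,0,0,-0.8,2.6,1],
    [0,0,0,0,-0.15,0.5,1],
    [0,0,0,0,-0.15,0.5,1],
    [0,0,0,0,-0.15,0.5,1],
    [0,0,0,0,-0.15,0.5,1],
    [0,0,0,0,0,0,1]
  ]
}}

```text
time_s: 9.35
eef_pos: [0.5096, -0.0958, 0.1071]
eef_rot: [0.138, 0.926, 0.346, 0.052]
wrist_force: [0.5, -0.2, -1.7]
opening: 0.207
grasp_force: 58.8
```

```bash
cat > f.py <<'E'
from bench import ctrl
from h import *
o=ctrl.get_obs();M=T(o["eef_pos"],o["eef_rot"]);f=(M@[0,0,.0497,1])[:3]
t=np.array([.754,.657,0]);r=np.array([.656,-.755,0])
F=o["wrist_force"];print("foot",f.round(4),"lean",np.degrees(np.arccos(-M[2,2])).round(2),"F",F.round(1),"Ftan",(F@t).round(1),"Frad",(F@r).round(1),"tau",o["torque"].round(2),o["time_s"])
E
python3 f.py
```

```text
foot [ 0.5192 -0.1068  0.0596] lean 17.01 F [ 0.5 -0.2 -1.7] Ftan 0.2 Frad 0.5 tau [0.17 0.13 0.05] 9.35
```

>>> {"method": "send_rows", "body": {
  "motion": [
    [0,0,0,0,-0.4,-0.1,1],
    [0,0,0,0,-0.4,-0.1,1],
    [0,0,0,0,-0.35,-0.1,1],
    [0,0,0,0,-0.15,0.5,1],
    [0,0,0,0,-0.15,0.5,1],
    [0,0,0,0,-0.15,0.5,1],
    [0,0,0,0,0,0,1],
    [0,0,0,0,0,0,1],
    [0,0,0,0,0,0,1],
    [0,0,0,0,0,0,1]
  ]
}}

```text
time_s: 10.35
eef_pos: [0.5088, -0.0949, 0.1054]
eef_rot: [0.138, 0.926, 0.346, 0.052]
wrist_force: [0.1, 0.7, -1.7]
opening: 0.211
grasp_force: 58.8
```

```bash
python3 f.py;python3 w.py w4
python3 - <<'E'
from bench import ctrl
from h import *
i=cv2.imread('pics/w4.png')[160:360,200:440];a=cv2.resize(i,None,fx=2,fy=2,interpolation=cv2.INTER_CUBIC)
c=ctrl.camera("scene");s=c["color"][145:215,275:331,::-1];b=cv2.resize(s,(320,400),interpolation=cv2.INTER_CUBIC)
cv2.imwrite('pics/w4c.png',np.hstack([a,b]))
E
```

```text
foot [ 0.5184 -0.1059  0.0579] lean 17.0 F [ 0.1  0.7 -1.7] Ftan 0.5 Frad -0.4 tau [ 0.19  0.12 -0.06] 10.35
10.35 [ 0.5088 -0.0949  0.1054] [ 0.1  0.7 -1.7] 0.21140249703874267
[159 190  35  26 223] [175.9 202.4] z.103: [ 0.5101 -0.0145  0.103 ] z.032: [ 0.4942 -0.017   0.032 ]
[304 357  34  28 761] [320.2 370.4] z.103: [ 0.4784 -0.1196  0.103 ] z.032: [ 0.446  -0.1764  0.032 ]
```

View pics/w4c.png

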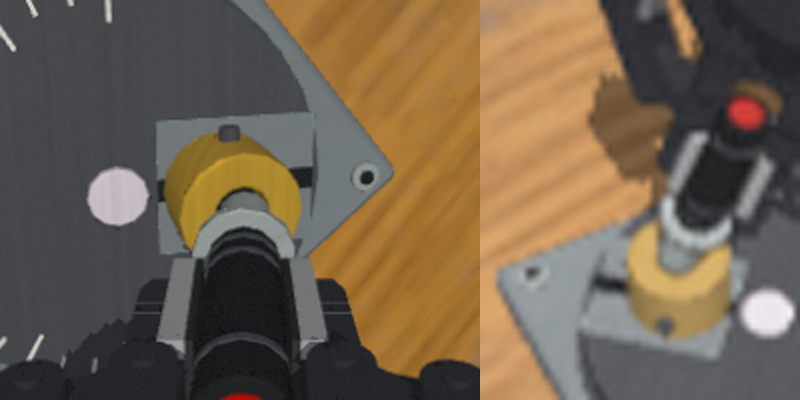

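The wrist crop shows the foot inside the bore rim (crop 243,200), leaning 17°. The scene crop shows the same, with no contact force. I'm straightening about the foot.

>>> {"method": "send_rows", "body": {
  "motion": [
    [2.43,0,0,0,1.93,-0.07,1],
    [2.43,0,0,0,1.93,-0.07,1],
    [2.43,0,0,0,1.93,-0.07,1],
    [2.43,0,0,0,1.93,-0.07,1],
    [2.43,0,0,0,1.93,-0.07,1],
    [2.43,0,0,0,1.93,-0.07,1],
    [2.42,0,0,0,1.93,-0.07,1],
    [0,0,0,0,0,0,1],
    [0,0,0,0,0,0,1],
    [0,0,0,0,0,0,1]
  ]
}}

```text
time_s: 11.45
eef_pos: [0.5172, -0.1046, 0.108]
eef_rot: [0.0, 0.937, 0.35, 0.0]
wrist_force: [0.7, -0.3, -1.6]
opening: 0.219
grasp_force: 58.7
```

```bash
python3 f.py
```

```text
foot [ 0.5173 -0.1047  0.0583] lean 0.04 F [ 0.7 -0.3 -1.6] Ftan 0.4 Frad 0.7 tau [-0.1  -0.12 -0.02] 11.45
```

>>> {"method": "send_rows", "body": {
  "motion": [
    [0,0,0,0,0,0.5,1],
    [0,0,0,0,0,0.5,1],
    [0,0,0,0,0,0.5,1],
    [0,0,0,0,0,0.5,1],
    [0,0,0,0,0,0.5,1],
    [0,0,0,0,0,0.5,1],
    [0,0,0,0,0,0.5,1],
    [0,0,0,0,0,0.5,1],
    [0,0,0,0,0,0,1],
    [0,0,0,0,0,0,1]
  ]
}}

```text
time_s: 12.45
eef_pos: [0.5175, -0.1049, 0.1041]
eef_rot: [-0.0, 0.937, 0.35, 0.0]
wrist_force: [0.5, 0.1, -1.4]
opening: 0.213
grasp_force: 58.7
```

```bash
python3 f.py
```

```text
foot [ 0.5175 -0.1049  0.0544] lean 0.0 F [ 0.5  0.1 -1.4] Ftan 0.5 Frad 0.3 tau [-0.   -0.2  -0.04] 12.45
```

It's in cleanly with almost no side force. Now I'll press.

>>> {"method": "send_rows", "body": {
  "motion": [
    [0,0,0,0,0,1,1],
    [0,0,0,0,0,2,1],
    [0,0,0,0,0,2,1],
    [0,0,0,0,0,2,1],
    [0,0,0,0,0,2,1],
    [0,0,0,0,0,2,1],
    [0,0,0,0,0,2,1],
    [0,0,0,0,0,2,1],
    [0,0,0,0,0,2,1],
    [0,0,0,0,0,1,1]
  ]
}}

```text
time_s: 13.45
eef_pos: [0.5177, -0.1049, 0.0866]
eef_rot: [0.0, 0.937, 0.35, 0.0]
wrist_force: [-0.2, 1.2, 6.4]
opening: 0.216
grasp_force: 59.5
```

>>> {"method": "send_rows", "body": {
  "motion": [
    [0,0,0,0,0,0.6,1],
    [0,0,0,0,0,0.6,1],
    [0,0,0,0,0,0.6,1],
    [0,0,0,0,0,0.6,1],
    [0,0,0,0,0,0,1],
    [0,0,0,0,0,0,1],
    [0,0,0,0,0,0,1],
    [0,0,0,0,0,0,1],
    [0,0,0,0,0,0,1],
    [0,0,0,0,0,0,1]
  ]
}}

```text
time_s: 14.45
eef_pos: [0.5177, -0.1049, 0.0842]
eef_rot: [0.0, 0.937, 0.35, 0.0]
wrist_force: [-0.6, 0.7, 4.4]
opening: 0.213
grasp_force: 59.4
```

```bash
python3 f.py
```

```text
foot [ 0.5177 -0.1049  0.0345] lean 0.03 F [-0.6  0.7  4.4] Ftan -0.0 Frad -0.9 tau [0.23 0.23 0.02] 14.45
```

>>> {"method": "send_rows", "body": {
  "motion": [
    [0,0,0,0,0,0.3,1],
    [0,0,0,0,0,0.3,1],
    [0,0,0,0,0,0.3,1],
    [0,0,0,0,0,0,1],
    [0,0,0,0,0,0,1],
    [0,0,0,0,0,0,1],
    [0,0,0,0,0,0,1],
    [0,0,0,0,0,0,1],
    [0,0,0,0,0,0,1],
    [0,0,0,0,0,0,1]
  ]
}}

```text
time_s: 15.45
eef_pos: [0.5178, -0.1049, 0.0837]
eef_rot: [0.0, 0.937, 0.35, 0.0]
wrist_force: [-2.0, 1.6, 8.7]
opening: 0.211
grasp_force: 59.9
```

```bash
python3 f.py
```

```text
foot [ 0.5178 -0.1049  0.034 ] lean 0.03 F [-2.   1.6  8.7] Ftan -0.5 Frad -2.5 tau [0.36 0.45 0.03] 15.45
```

>>> {"method": "send_rows", "body": {
  "motion": [
    [0,0,0,0,0,0.3,1],
    [0,0,0,0,0,0.3,1],
    [0,0,0,0,0,0.3,1],
    [0,0,0,0,0,0,1],
    [0,0,0,0,0,0,1],
    [0,0,0,0,0,0,1],
    [0,0,0,0,0,0,1],
    [0,0,0,0,0,0,1],
    [0,0,0,0,0,0,1],
    [0,0,0,0,0,0,1]
  ]
}}

```text
time_s: 16.45
eef_pos: [0.5179, -0.1049, 0.0836]
eef_rot: [0.0, 0.937, 0.35, 0.0]
wrist_force: [-5.2, 1.6, 15.8]
opening: 0.212
grasp_force: 60.5
```

```bash
python3 f.py
```

```text
foot [ 0.5179 -0.105   0.0339] lean 0.04 F [-5.2  1.6 15.8] Ftan -2.8 Frad -4.6 tau [ 0.59  1.   -0.  ] 16.45
```

Home: it stalled at foot 0.034 with 16 N. I'll relieve the press a little and turn the dial.

>>> {"method": "send_rows", "body": {
  "motion": [
    [0,0,0,0,0,-0.5,1],
    [0,0,0,0,0,-0.4,1],
    [0,0,-2,1.2,-0.04,0,1],
    [0,0,-3,1.85,-0.07,0,1],
    [0,0,-3,1.85,-0.07,0,1],
    [0,0,-3,1.85,-0.07,0,1],
    [0,0,-3,1.85,-0.07,0,1],
    [0,0,-3,1.85,-0.07,0,1],
    [0,0,-3,1.85,-0.07,0,1],
    [0,0,0,0,0,0,1]
  ]
}}

```text
time_s: 17.45
eef_pos: [0.5252, -0.0966, 0.0837]
eef_rot: [0.001, 0.861, 0.508, -0.001]
wrist_force: [-4.5, -3.1, 7.0]
opening: 0.213
grasp_force: 59.7
```

```bash
cat >> f.py <<'E'
Ft=M[:3,:3].T@F;print("tool F",Ft.round(1),"yaw",np.degrees(np.arctan2(M[1,0],M[0,0])).round(2),"pos",o["eef_pos"].round(4),"from hub",np.linalg.norm(o["eef_pos"][:2]-[.494,-.0788]),np.degrees(np.arctan2(o["eef_pos"][1]+.0788,o["eef_pos"][0]-.494)))
E
python3 f.py
```

```text
foot [ 0.5252 -0.0968  0.034 ] lean 0.15 F [-4.5 -3.1  7. ] Ftan -5.5 Frad -0.6 tau [-0.75  0.74  0.03] 17.45
tool F [-4.9 -2.5 -7. ] yaw 61.11 pos [ 0.5252 -0.0966  0.0837] from hub 0.03595984071581913 -29.721266774834735
```

>>> {"method": "send_rows", "body": {
  "motion": [
    [0,0,-3,1.85,-0.06,0,1],
    [0,0,-3,1.85,-0.06,0,1],
    [0,0,-3,1.85,-0.06,0,1],
    [0,0,-3,1.85,-0.06,0,1],
    [0,0,-3,1.85,-0.06,0,1],
    [0,0,-3,1.85,-0.06,0,1],
    [0,0,-3,1.85,-0.06,0,1],
    [0,0,-3,1.85,-0.06,0,1],
    [0,0,-3,1.85,-0.06,0,1],
    [0,0,0,0,0,0,1]
  ]
}}

```text
time_s: 18.45
eef_pos: [0.5301, -0.0812, 0.0838]
eef_rot: [0.002, 0.719, 0.695, -0.001]
wrist_force: [-0.6, -5.2, 5.0]
opening: 0.215
grasp_force: 59.4
```

```bash
python3 f.py
```

```text
foot [ 0.5302 -0.0813  0.0341] lean 0.21 F [-0.6 -5.2  5. ] Ftan -3.9 Frad 3.5 tau [-1.07  0.35  0.08] 18.45
tool F [-5.2 -0.5 -5. ] yaw 88.1 pos [ 0.5301 -0.0812  0.0838] from hub 0.03618305397341975 -3.7309267706978857
```

>>> {"method": "send_rows", "body": {
  "motion": [
    [0,0,-3,1.85,-0.06,0,1],
    [0,0,-3,1.85,-0.06,0,1],
    [0,0,-3,1.85,-0.06,0,1],
    [0,0,-3,1.85,-0.06,0,1],
    [0,0,-3,1.85,-0.06,0,1],
    [0,0,-3,1.85,-0.06,0,1],
    [0,0,-3,1.85,-0.06,0,1],
    [0,0,-3,1.85,-0.06,0,1],
    [0,0,-3,1.85,-0.06,0,1],
    [0,0,0,0,0,0,1]
  ]
}}

```text
time_s: 19.45
eef_pos: [0.5274, -0.0651, 0.0838]
eef_rot: [0.002, 0.537, 0.844, -0.001]
wrist_force: [1.3, -5.0, 2.7]
opening: 0.213
grasp_force: 59.1
```

```bash
python3 f.py; python3 w.py w5
python3 - <<'E'
from bench import ctrl
from h import *
c=ctrl.camera("top");np.savez("pics/top5.npz",**c);d=ctrl.camera("scene");np.savez("pics/scene5.npz",**d)
f=lambda i,x,y,w,h,W,H:cv2.resize(i[y:y+h,x:x+w,::-1],(W,H),interpolation=cv2.INTER_CUBIC)
w=cv2.resize(cv2.imread("pics/w5.png"),(400,300))
cv2.imwrite("pics/c5.png",np.hstack([f(d["color"],320,160,50,75,400,600),np.vstack([f(c["color"],325,270,60,60,300,300)[:, :],np.zeros((0,300,3),np.uint8),cv2.resize(w,(300,300))])]))
E
```

```text
foot [ 0.5275 -0.0652  0.0341] lean 0.27 F [ 1.3 -5.   2.7] Ftan -2.3 Frad 4.7 tau [-1.1  -0.2   0.06] 19.45
tool F [-5.1 -0.9 -2.6] yaw 115.09 pos [ 0.5274 -0.0651  0.0838] from hub 0.03607887818887571 22.374337291542016
19.45 [ 0.5274 -0.0651  0.0838] [ 1.3 -5.   2.7] 0.21276264667999814
[172 182  33  29 209] [188.  195.5] z.103: [ 0.4574 -0.0328  0.103 ] z.032: [ 0.4373 -0.0573  0.032 ]
[304 357  33  28 718] [320.3 370.3] z.103: [ 0.535  -0.0831  0.103 ] z.032: [ 0.5603 -0.1371  0.032 ]
```

View pics/c5.png

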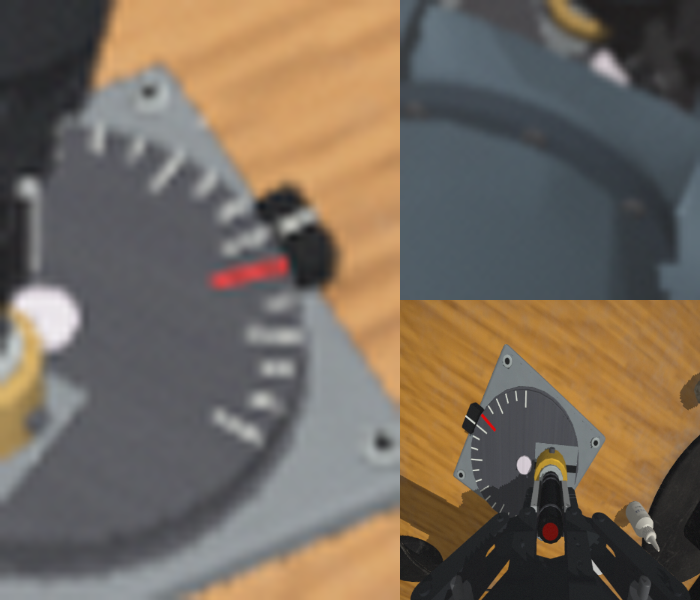

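The scene crop shows the red mark (250,270) about half a graduation short of the index line (300,220). The wrist camera sees both, so I'll measure the angles in that view by code.

```bash
cat > ang.py <<'E'
import sys
from h import *
c=dict(np.load(f"pics/{sys.argv[1]}.npz"));E=c["E"]
h0=np.array(eval(sys.argv[2])) if len(sys.argv)>2 else np.array([.494,-.0788])
# rectify plane z=.032 around hub, 0.25 mm/px
n=800;s=.00025
g=(np.arange(n)-n/2)*s;X,Y=np.meshgrid(h0[0]+g,h0[1]+g)
P=np.stack([X,Y,np.full_like(X,.032),np.ones_like(X)],-1)@np.linalg.inv(E).T
u=P[...,:2]/P[...,2:3];u=u*(1+float(c["k1"])*(u**2).sum(-1,keepdims=True))
m=(u*np.diag(c["mtx"])[:2]+c["mtx"][:2,2]).astype(np.float32)
I=cv2.remap(c["color"],m[...,0],m[...,1],cv2.INTER_LINEAR)
hsv=cv2.cvtColor(I,cv2.COLOR_RGB2HSV);H,S,V=cv2.split(hsv)
rr=np.hypot(X-h0[0],Y-h0[1])
hub=((S<60)&(V>150)&(rr<.014));hc=np.array([X[hub].mean(),Y[hub].mean()]);print("hub",hc,hub.sum()*s*s*1e6)
rr=np.hypot(X-hc[0],Y-hc[1]);an=np.degrees(np.arctan2(Y-hc[1],X-hc[0]))%360
red=((H<6)|(H>174))&(S>150)&(V>90)&(rr<.08)&(rr>.03)
print("red",an[red].mean(),rr[red].min(),rr[red].max(),red.sum())
vx,vy=cv2.fitLine(np.argwhere(red)[:,::-1].astype(np.float32),cv2.DIST_L2,0,.01,.01)[:2].ravel();print("red line dir",np.degrees(np.arctan2(vy,vx))%180)
ix=(S<70)&(V>130)&(rr>.0735)&(rr<.090)&(abs(an-170.5)<8)
k,l,st,ce=cv2.connectedComponentsWithStats(ix.astype(np.uint8))
for i in range(1,k):
    q=l==i
    if st[i,4]>20: print("idx",an[q].mean(),rr[q].min(),rr[q].max(),st[i,4])
cv2.imwrite(f"pics/rect_{sys.argv[1]}.png",I[:,:,::-1])
E
for i in w2 w5;do echo $i; python3 ang.py $i;done
```

```text
w2
hub [ 0.49385769 -0.07778258] 289.75
red 89.67568344700365 0.04923269974575265 0.07148347687896707 1271
red line dir 90.49729
idx 170.7198932350344 0.07351004223545371 0.08567520757476146 340
w5
hub [ 0.49402569 -0.07838526] 291.93750000000006
red 206.25901498500969 0.049158014381224434 0.07998277866743486 1759
red line dir 147.78946
idx 169.92700306940137 0.07352570492321532 0.08631021362416756 418
```

```bash
sed -i 's/&(rr>.03)$/\&(rr>.03)\&(an>80)\&(an<190)/' ang.py; python3 ang.py w5
```

```text
hub [ 0.49402569 -0.07838526] 291.93750000000006
red 159.64045232557578 0.049158014381224434 0.07133206226875041 1243
red line dir 160.57565
idx 169.92700306940137 0.07352570492321532 0.08631021362416756 418
```

>>> {"method": "send_rows", "body": {
  "motion": [
    [0,0,-2,1.24,-0.04,0,1],
    [0,0,-2,1.24,-0.04,0,1],
    [0,0,-2,1.24,-0.04,0,1],
    [0,0,-2,1.24,-0.04,0,1],
    [0,0,-1,0.62,-0.02,0,1],
    [0,0,-0.8,0.5,0,0,1],
    [0,0,0,0,0,0,1],
    [0,0,0,0,0,0,1],
    [0,0,0,0,0,0,1],
    [0,0,0,0,0,0,1]
  ]
}}

```text
time_s: 20.6
eef_pos: [0.5247, -0.0599, 0.0838]
eef_rot: [0.003, 0.463, 0.886, -0.001]
wrist_force: [2.8, -6.1, 2.6]
opening: 0.216
grasp_force: 59.0
```

```bash
python3 f.py; python3 w.py w6; python3 ang.py w6
```

```text
foot [ 0.5248 -0.0601  0.0341] lean 0.3 F [ 2.8 -6.1  2.6] Ftan -1.8 Frad 6.4 tau [-1.12 -0.38 -0.02] 20.6
tool F [-6.6 -1.1 -2.5] yaw 124.8 pos [ 0.5247 -0.0599  0.0838] from hub 0.0360064149948762 31.651477198572
20.6 [ 0.5247 -0.0599  0.0838] [ 2.8 -6.1  2.6] 0.21561437212743242
[173 181  32  29 214] [188.2 195.3] z.103: [ 0.4504 -0.0396  0.103 ] z.032: [ 0.4347 -0.0671  0.032 ]
[304 357  33  27 723] [320.2 370.2] z.103: [ 0.5354 -0.0762  0.103 ] z.032: [ 0.5693 -0.1252  0.032 ]
hub [ 0.49322124 -0.07803652] 243.37500000000003
red 169.47204818245805 0.04811609459539477 0.07047542241197542 1254
red line dir 170.1937
idx 170.13252482765878 0.07353906059556622 0.08554421435852486 395
```

>>> {"method": "send_rows", "body": {
  "motion": [
    [0,0,-0.5,0.31,0,0,1],
    [0,0,0,0,0,0,1],
    [0,0,0,0,0,0,1],
    [0,0,0,0,0,0.5,1],
    [0,0,0,0,0,0.5,1],
    [0,0,0,0,0,0,1],
    [0,0,0,0,0,0,1],
    [0,0,0,0,0,0,1],
    [0,0,0,0,0,0,1],
    [0,0,0,0,0,0,1]
  ]
}}

```text
time_s: 21.65
eef_pos: [0.5246, -0.0598, 0.0837]
eef_rot: [0.003, 0.459, 0.888, -0.001]
wrist_force: [-0.7, -4.3, 9.6]
opening: 0.214
grasp_force: 59.9
```

```bash
python3 f.py; python3 w.py w7; python3 ang.py w7
```

```text
foot [ 0.5249 -0.0599  0.034 ] lean 0.32 F [-0.7 -4.3  9.6] Ftan -3.3 Frad 2.8 tau [-1.03  0.14  0.03] 21.65
tool F [-3.1 -3.  -9.6] yaw 125.31 pos [ 0.5246 -0.0598  0.0837] from hub 0.036082055205393086 31.8555605570459
21.65 [ 0.5246 -0.0598  0.0837] [-0.7 -4.3  9.6] 0.21424837774679326
[173 181  32  29 216] [188.1 195. ] z.103: [ 0.4502 -0.0399  0.103 ] z.032: [ 0.4347 -0.0676  0.032 ]
[304 357  33  28 721] [320.4 370.4] z.103: [ 0.5356 -0.076   0.103 ] z.032: [ 0.5701 -0.1247  0.032 ]
hub [ 0.49296291 -0.0779957 ] 234.25000000000003
red 169.9096661563192 0.047918981379625886 0.07019413724423147 1250
red line dir 170.67197
idx 170.13027908503233 0.07352393758583542 0.08528273525012993 390
```

>>> {"method": "send_rows", "body": {
  "motion": [
    [0,0,0,0,0,-0.5,1],
    [0,0,0,0,0,0,-1],
    [0,0,0,0,0,0,-1],
    [0,0,0,0,0,0,-1],
    [0,0,0,0,0,0,-1],
    [0,0,0,0,0,0,-1],
    [0,0,0,0,0,0,-1],
    [0,0,0,0,0,0,-1],
    [0,0,0,0,0,0,-1],
    [0,0,0,0,0,0,-1]
  ]
}}

```text
time_s: 22.7
eef_pos: [0.5227, -0.0577, 0.0824]
eef_rot: [-0.0, 0.459, 0.888, 0.0]
wrist_force: [0.7, -1.1, -0.1]
opening: 0.997
grasp_force: 0.0
```

>>> {"method": "send_rows", "body": {
  "motion": [
    [0,0,0,0,0,-5,-1],
    [0,0,0,0,0,-10,-1],
    [0,0,0,0,0,-15,-1],
    [0,0,0,0,0,-20,-1],
    [0,0,0,0,0,-20,-1],
    [0,0,0,0,0,-20,-1],
    [0,0,0,0,0,-15,-1],
    [0,0,0,0,0,-5,-1],
    [0,0,0,0,0,0,-1],
    [0,0,0,0,0,0,-1]
  ]
}}

```text
time_s: 23.7
eef_pos: [0.5223, -0.0576, 0.1919]
eef_rot: [-0.0, 0.459, 0.888, -0.0]
wrist_force: [0.1, 0.8, 0.2]
opening: 0.999
grasp_force: 0.0
```

```bash
python3 w.py w8; python3 ang.py w8
python3 - <<'E'
from bench import ctrl
from h import *
d=ctrl.camera("scene");np.savez("pics/scene8.npz",**d)
a=cv2.resize(d["color"][140:260,270:390,::-1],(500,500),interpolation=cv2.INTER_CUBIC)
b=cv2.resize(cv2.imread("pics/w8.png")[100:350,190:340],(300,500),interpolation=cv2.INTER_CUBIC)
cv2.imwrite("pics/c8.png",np.hstack([a,b]))
E
```

```text
23.7 [ 0.5223 -0.0576  0.1919] [0.1 0.8 0.2] 0.9990144444706279
[225 167  21  20 100] [234.7 176.4] z.103: [ 0.444  -0.0497  0.103 ] z.032: [ 0.4344 -0.0678  0.032 ]
[313 256  19  17 256] [322.2 264. ] z.103: [ 0.5304 -0.0678  0.103 ] z.032: [ 0.5475 -0.0915  0.032 ]
hub [ 0.49318498 -0.07849118] 242.25
red 169.70621977365855 0.04822462342898382 0.07083122918443185 1303
red line dir 170.79152
idx 170.0432338261096 0.07353837734569746 0.08574675133927122 361
```

View pics/c8.png

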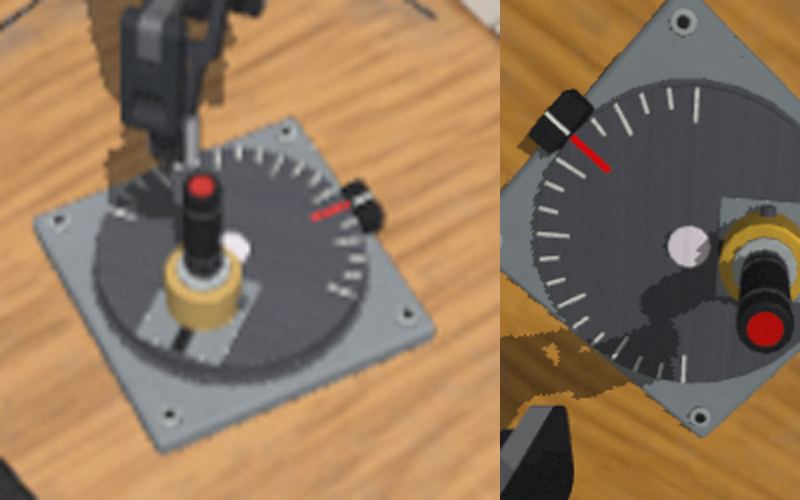

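The wrist crop shows the red mark (590,155) in line with the white index line (557,122), within about 0.3°. The scene crop shows the pin upright, its collar flat on the boss and the gripper clear. Handing in.

```bash
python3 -c "
from bench import ctrl
print(ctrl.hand_in())"
```

```text
the job is handed in; nothing more can be done
None
```

The job is handed in: the pin started edge-first at 17°, was straightened and pressed home upright with its collar on the boss, and the dial was then turned until the red graduation met the index line (within about 0.3° by camera), at about 24 s and with the gripper clear.

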